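# Line up the test-kit cartons by height at the entrance desk

### The arm

A 6-joint arm with a two-finger parallel gripper is mounted at the origin on the work surface. World frame = base frame: x ahead of the robot, y to its left, z up, the work surface at z = 0. Lengths are in m, angles in degrees, forces in N, time in s.
With the tool pointing down it reaches from about 0.25 to 0.725 m from the base axis. Payload 9.7 kg.
Tool frame: the origin (TCP) lies at the very end of the fingers, on their centre line; the grasp point (between the pads) lies 19 mm behind it; z points along the fingers, y is the line along which they close (so a half turn about z gives the same grasp; the last joint's range is limited). The gripper opens to 85 mm and grips with 20 to 120 N. Pads are 22 mm wide; open, the fingers measure 114 mm over their backs; the gripper's body (76 mm by 85 mm) begins 54 mm behind the grasp point. The pads swing forward as they close: fully open they stand 13 mm farther back than shut.
Start: joints at [75.516, 4.979, 10.078, 95.1, 0, 90], TCP at [0.138, 0.533, 0.231] pointing down, gripper open.
Joint ranges: [-179.16, 179.16], [-48.56, 103.87], [-65.8, 70.77], [-126.05, 130.52], [-82.76, 87.17], [-180, 180]. Speed limits (degrees/s): [127.2, 127.2, 147.25, 180, 180, 180].

### API

Orientations are given as [roll, pitch, yaw] about the fixed x, y, z axes, in that order (R = Rz(yaw) Ry(pitch) Rx(roll)).
In Python, from workcell import bot, viewer, finder gives the robot as it stands. The module is installed in compiled form; this text tells all that it offers.
- The arm moves only by the shell command python3 -m inch 'ROWS' [FORCE]. ROWS is JSON, a list that holds one entry, the list of rows, each a list of 7 numbers: the opening in per cent of the stroke, from 0 (shut) to 100 (fully open), then the shift along the tool's x, y, z in mm, then the turn, a rotation vector about the tool's x, y, z in degrees. In form: [[[grip, tx, ty, tz, ax, ay, az], ...]]. A call has 1 to 8 rows; each row shifts and turns the commanded pose from where the row before left it, along the tool's axes as they then stand; what a row does not reach is not made up. A row lasts 1/8 s, in which the tool goes at most 62.5 mm and 10.7 degrees, less where a joint would pass 70% of its speed; a pose out of reach is approached as far as the arm can. A call with a gripper value outside its range is refused whole. The fingers move at their own pace and stop on an object; FORCE is the grip in N (left out, the last holds). Time passes only in rows, so rows that do not move let the fingers close. It gives the time, the measured TCP pose, the force, the opening and the grip force at its end, in the units of the state.
- bot.get_obs(): the state, without advancing time (a new reading comes with each control period).
- viewer.camera(name): name is "scene" or "top"; returns a dict with "pixels" (384x512x3 uint8, red, green, blue), "vfov" (degrees; the focal length in pixels is half the picture's height over the tangent of half this angle, whatever the lens; pixels are square), "cx", "cy" (the principal point, pixels), "k1" (the pictures are not rectified: a ray, as slopes to the right and down, at radius r is drawn at 1 + k1 r^2 times it, then the intrinsics apply), "R" (3x3) and "t" (3): a world point X has camera coordinates R X + t. Camera axes: x right, y down, z forward; pixel columns grow to the right and rows downward; lengths in m; the calibration is good to about 2 mm. A picture is of the moment at which its call begins. There is no depth.
- bot.job_done(): hands the job in; it is judged then, once.
Trained networks look in the newest picture that a camera, given by its name, has taken for a name from the list of things; names that differ only in an ending like _2 or _b are one class to them, and where a whole thing is asked for, a point or a joint stands for the part that bears it (a point fixed in the world has none). Each returns a list of dicts, best first, with "conf" (0 to 1); they miss things now and then, are a little off and sometimes report something else, mostly with a low value. They report only what shows in the picture. A call takes as long as a camera call.
- finder.outline_of(camera, thing): "pixels" (384x512 bool, what is visible of it) and "extent" ([centre column, centre row, width, height] in pixels, round what is visible of it).
- finder.mark_of(camera, thing): "position" ([column, row] in pixels: a listed point, or the origin of a listed thing).
The state is a dict: "time": time; "q": joint angles; "qd": joint speeds; "joint_efforts": joint torques, N m; "ee_pos": TCP position; "tcp_rot": TCP orientation; "wrist_force": force on the tool from outside, world axes, zero at the start; "torque": the same for the moment, N m; "opening": finger opening in m; "grasp_force": force on a finger pad.
Only numpy, scipy, OpenCV 4.12 (cv2) and the standard library are available. Lean on these libraries where they do the work, as an engineer would, in place of code of your own. Each camera call takes 0.05 s, during which the arm holds its last target. There are 200 camera calls.

### The job

Stand the four white test-kit cartons on the four tags of the grey mat, one centred on each tag, in order of height: the tallest next to the phone, stepping down to the shortest next to the sanitiser bottle. Set them upright and squared up with the tags (each carton's longer side along the tag's longer side), never tip one over, and leave the phone and the sanitiser bottle where they stand.

Things in the scene. Friction and masses are not known exactly. Their poses are not given: they have to be found in the camera images.
- carton_red: white test-kit carton standing upright, with a red top panel and red band round its foot; 130 mm tall, footprint 40 mm along its x axis and 56 mm along its y axis, rigid, 0.08 to 0.25 kg. Origin: centre of the underside; z up. Starts on the bare table (z = 0) on the robot's side of the grey mat, its x axis within 0.5 rad of the world's x.
- carton_blue: white test-kit carton standing upright, with a blue top panel and blue band round its foot; 105 mm tall, footprint 40 mm along its x axis and 56 mm along its y axis, rigid, 0.08 to 0.25 kg. Origin: centre of the underside; z up. Starts on the bare table (z = 0) on the robot's side of the grey mat, its x axis within 0.5 rad of the world's x.
- carton_green: white test-kit carton standing upright, with a green top panel and green band round its foot; 80 mm tall, footprint 40 mm along its x axis and 56 mm along its y axis, rigid, 0.08 to 0.25 kg. Origin: centre of the underside; z up. Starts on the bare table (z = 0) on the robot's side of the grey mat, its x axis within 0.5 rad of the world's x.
- carton_yellow: white test-kit carton standing upright, with a yellow top panel and yellow band round its foot; 55 mm tall, footprint 40 mm along its x axis and 56 mm along its y axis, rigid, 0.08 to 0.25 kg. Origin: centre of the underside; z up. Starts on the bare table (z = 0) on the robot's side of the grey mat, its x axis within 0.5 rad of the world's x.
- tag_white: white rectangular tag, 46 mm along its x axis by 62 mm along y and 2 mm thick, fixed on a grey mat 4 mm thick; its upper face is at z = 0.006. Origin: centre of the underside. The four tags lie in one straight row, 90 mm apart along their y axes (all parallel, within 0.15 rad of the world's axes); which colour lies where in the row is chance and the tag colours mean nothing.
- tag_black: black rectangular tag, 46 mm along its x axis by 62 mm along y and 2 mm thick, fixed on a grey mat 4 mm thick; its upper face is at z = 0.006. Origin: centre of the underside. The four tags lie in one straight row, 90 mm apart along their y axes (all parallel, within 0.15 rad of the world's axes); which colour lies where in the row is chance and the tag colours mean nothing.
- tag_lilac: lilac rectangular tag, 46 mm along its x axis by 62 mm along y and 2 mm thick, fixed on a grey mat 4 mm thick; its upper face is at z = 0.006. Origin: centre of the underside. The four tags lie in one straight row, 90 mm apart along their y axes (all parallel, within 0.15 rad of the world's axes); which colour lies where in the row is chance and the tag colours mean nothing.
- tag_tan: tan (orange-brown) rectangular tag, 46 mm along its x axis by 62 mm along y and 2 mm thick, fixed on a grey mat 4 mm thick; its upper face is at z = 0.006. Origin: centre of the underside. The four tags lie in one straight row, 90 mm apart along their y axes (all parallel, within 0.15 rad of the world's axes); which colour lies where in the row is chance and the tag colours mean nothing.
- phone: dark phone leaning on an aluminium stand (one loose piece), 150 mm tall, 60 mm deep, 72 mm wide; origin: centre of the underside. It stands in line with the row of tags, 105 mm beyond the centre of the tag at one end, either end.
- sanitiser: pump bottle of hand sanitiser, pale with a blue label, 58 mm in diameter, 160 mm tall, loose; origin: centre of the underside. It stands in line with the row, 105 mm beyond the tag at the other end.

How it is judged:
By the outcome, as a careful person would: the job done as asked, in the order asked, and still so for the second after the job is handed in, with the robot touching nothing.
It also fails if it takes over 115 s, if anything falls off the work surface, if the arm or the gripper's body presses on something with over 40 N, if the wrist force passes 120 N, or if a joint passes its speed limit or range.

## Working session

There is one attempt and no reset: what is moved stays moved. The work goes in short steps, Python scripts to look and compute and a shell command to move; the robot and the scene stay as the last step left them, time stands still between calls to the robot, and variables do not carry over. Pictures are saved under pics/ and viewed, at most 14 in all, crops included, and the job is handed in when it is done.

```bash
mkdir -p pics; cat > h.py <<'E'
import numpy as np, cv2
from workcell import bot, viewer, finder
from scipy.spatial.transform import Rotation as Ro
def und(c,p):
    f=192/np.tan(np.radians(c["vfov"])/2)
    d=(np.array(p,float).reshape(-1,2)-[c["cx"],c["cy"]])/f
    u=d.copy()
    for _ in range(30): u=d/(1+c["k1"]*(u**2).sum(1,keepdims=True))
    return u
def ground(c,p,z):
    R=np.array(c["R"]);t=np.array(c["t"]);o=-R.T@t
    d=np.c_[und(c,p),np.ones(len(und(c,p)))]@R
    return o+d*((z-o[2])/d[:,2])[:,None]
def proj(c,X):
    f=192/np.tan(np.radians(c["vfov"])/2)
    Y=np.atleast_2d(X)@np.array(c["R"]).T+np.array(c["t"]);u=Y[:,:2]/Y[:,2:]
    return u*(1+c["k1"]*(u**2).sum(1,keepdims=True))*f+[c["cx"],c["cy"]]
E
python3 - <<'E'
from h import *
ims=[]
for n in["top","scene"]:
    c=viewer.camera(n); cv2.imwrite(f"pics/{n}0.png",c["pixels"][:,:,::-1])
    print(n,c["vfov"],c["cx"],c["cy"],c["k1"],np.round(-np.array(c["R"]).T@np.array(c["t"]),3),np.round(c["R"],2).tolist())
    for th in["carton_red","carton_blue","carton_green","carton_yellow","tag_white","tag_black","tag_lilac","tag_tan","phone","sanitiser"]:
        r=finder.mark_of(n,th)[:2]
        o=finder.outline_of(n,th)[:1]
        z=.006 if'tag'in th else 0
        print(th,[(round(k["conf"],2),np.round(k["position"]),np.round(ground(c,k["position"],z)[0,:2],3)) for k in r],[(round(k["conf"],2),np.round(k["extent"])) for k in o])
print(bot.get_obs())
E
```

```text
top 45.881041357764516 256.620660992684 193.15467123948926 -0.008638193826500334 [0.447 0.011 0.94 ] [[0.0, -1.0, 0.03], [-0.99, -0.01, -0.14], [0.14, -0.03, -0.99]]
carton_red [(0.84, array([390., 238.]), array([ 0.484, -0.292])), (0.51, array([148., 177.]), array([0.609, 0.215]))] [(0.64, array([401., 238.,  53.,  30.]))]
carton_blue [(0.79, array([295., 242.]), array([ 0.475, -0.094]))] [(0.59, array([300., 242.,  35.,  34.]))]
carton_green [(0.94, array([114., 246.]), array([0.467, 0.278]))] [(0.58, array([105., 244.,  44.,  26.]))]
carton_yellow [(0.67, array([209., 246.]), array([0.468, 0.084]))] [(0.68, array([208., 247.,  30.,  20.]))]
tag_white [(0.98, array([196., 169.]), array([0.627, 0.114]))] [(0.94, array([200., 169.,  30.,  17.]))]
tag_black [(0.73, array([283., 163.]), array([ 0.641, -0.069]))] [(0.7, array([284., 164.,  32.,  25.]))]
tag_lilac [(0.7, array([241., 168.]), array([0.629, 0.02 ]))] [(0.68, array([241., 170.,  32.,  23.]))]
tag_tan [(0.71, array([324., 162.]), array([ 0.643, -0.155]))] [(0.7, array([326., 161.,  31.,  26.]))]
phone [(0.94, array([376., 16
[... 1376 characters left out ...]
, array([331., 202.,  34.,  60.]))]
{'time': 2.1, 'q': array([ 7.55162090e+01,  4.97891203e+00,  1.00789009e+01,  9.50992838e+01,
       -6.49439904e-04,  8.99992909e+01]), 'qd': array([-0.07516049, -0.08291487, -0.07080476, -0.0945818 , -0.02541829,
        0.08447601]), 'joint_efforts': array([-1.85018420e-03, -5.20100391e+01,  4.64852428e+01,  2.05144635e-03,
       -2.07034287e-05,  3.69816092e-06]), 'ee_pos': array([0.13756209, 0.53252167, 0.23129018]), 'tcp_rot': array([1.79999295e+02, 6.49448630e-04, 1.65516918e+02]), 'wrist_force': array([-0.99832893,  0.09964231, -0.42208987]), 'torque': array([0.0401054 , 0.01838093, 0.009195  ]), 'grasp_force': 0.0, 'opening': 0.08560310407505789}
```

View pics/top0.png

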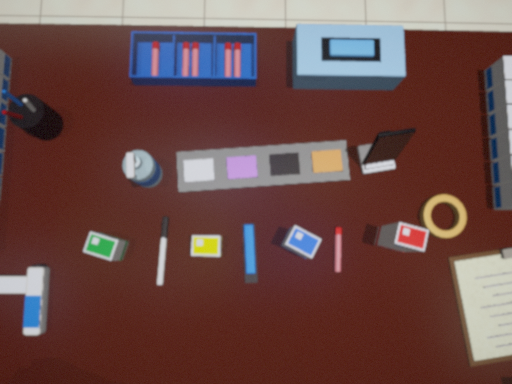

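View pics/scene0.png

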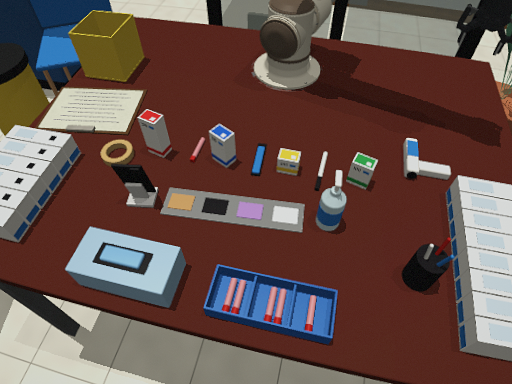

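The pictures show the row running phone (386,152), tan (326,161), black (284,164), lilac (241,168), white (200,169), bottle (142,171) in the top view. So red goes on tan, blue on black, green on lilac and yellow on white. Next I measure the exact poses.

```bash
cat > meas.py <<'E'
from h import *
H={"red":.13,"blue":.105,"green":.08,"yellow":.055}
HUE={"red":[(0,10),(170,180)],"blue":[(100,125)],"green":[(45,85)],"yellow":[(20,35)]}
def rect(c,hull,z):
    P=ground(c,hull,z)[:,:2]; (x,y),(w,h),a=cv2.minAreaRect((P*1000).astype(np.float32))
    # angle of the short side (x axis), within 45deg of world x
    if w>h: w,h=h,w; a+=90
    a=(a+90)%180-90
    M=cv2.moments(cv2.convexHull((P*1000).astype(np.float32)))
    return np.round([M["m10"]/M["m00"],M["m01"]/M["m00"],a,w,h],1)
def big(m):
    n,l,s,_=cv2.connectedComponentsWithStats(m.astype(np.uint8)); 
    k=1+np.argmax(s[1:,4]); p=np.argwhere(l==k)[:,::-1].astype(np.float32)
    return cv2.convexHull(np.concatenate([p+d for d in([.5,.5],[-.5,.5],[.5,-.5],[-.5,-.5])]))[:,0]
def top(c,n,col,dz=0,ext=None):
    hsv=cv2.cvtColor(c["pixels"],cv2.COLOR_RGB2HSV); m=np.zeros(hsv.shape[:2],bool)
    for a,b in HUE[col]: m|=(hsv[...,0]>=a)&(hsv[...,0]<=b)
    m&=(hsv[...,1]>110)&(hsv[...,2]>110)
    if ext is None:
        o=finder.outline_of(n,"carton_"+col)
        if not o: return None
        ext=o[0]["extent"]
    x,y,w,h=ext
    b=np.zeros_like(m); b[int(y-h/2-4):int(y+h/2+4),int(x-w/2-4):int(x+w/2+4)]=1
    if not (m&b).any(): return None
    return rect(c,big(m&b),H[col]+dz)
E
python3 - <<'E'
from meas import *
for n in["top","scene"]:
    c=viewer.camera(n)
    for col in H: print(n,col,top(c,n,col))
    for t in["tan","black","lilac","white"]:
        o=finder.outline_of(n,"tag_"+t)
        if o: print(n,t,rect(c,big(o[0]["pixels"]),.006),o[0]["pixels"].sum())
    hsv=cv2.cvtColor(c["pixels"],cv2.COLOR_RGB2HSV);
    G=ground(c,np.argwhere(np.ones((384,512)))[:,::-1],.006).reshape(384,512,3)
    reg=(abs(G[...,0]-.635)<.05)&(G[...,1]>-.2)&(G[...,1]<.15)
    g=c["pixels"].astype(int); spread=g.max(2)-g.min(2)
    for t,m in dict(tan=(spread>60)&(g[...,0]>120)&(hsv[...,0]>8)&(hsv[...,0]<25),black=g.max(2)<60,lilac=(g[...,0]-g[...,1]>25)&(g[...,2]-g[...,1]>35),white=g.min(2)>160).items():
        try: print(n,"col",t,rect(c,big(m&reg),.006))
        except Exception as e: print(n,t,e)
E
```

```text
Traceback (most recent call last):
  File "meas.py", line 26, in top
    return rect(c,big(m&b),H[col]+dz)
                  ~~~^^^^^
  File "meas.py", line 14, in big
    return cv2.convexHull(np.concatenate([p+d for d in([.5,.5],[-.5,.5],[.5,-.5],[-.5,-.5])]))[:,0]
           ~~~~~~~~~~~~~~^^^^^^^^^^^^^^^^^^^^^^^^^^^^^^^^^^^^^^^^^^^^^^^^^^^^^^^^^^^^^^^^^^^^^
cv2.error: OpenCV(4.12.0) /io/opencv/modules/imgproc/src/convhull.cpp:143: error: (-215:Assertion failed) total >= 0 && (depth == CV_32F || depth == CV_32S) in function 'convexHull'
```

```bash
sed -i 's/p+d for d in(\(.*\))\]))\[:,0\]/p+np.float32(d) for d in(\1)]))[:,0]/' meas.py; cat > m1.py <<'E'
from meas import *
for n in["top","scene"]:
    c=viewer.camera(n)
    for col in H: print(n,col,top(c,n,col))
    for t in["tan","black","lilac","white"]:
        o=finder.outline_of(n,"tag_"+t)
        if o: print(n,t,rect(c,big(o[0]["pixels"]),.006),o[0]["pixels"].sum())
    hsv=cv2.cvtColor(c["pixels"],cv2.COLOR_RGB2HSV);
    G=ground(c,np.argwhere(np.ones((384,512)))[:,::-1],.006).reshape(384,512,3)
    reg=(abs(G[...,0]-.635)<.05)&(G[...,1]>-.2)&(G[...,1]<.15)
    g=c["pixels"].astype(int); spread=g.max(2)-g.min(2)
    for t,m in dict(tan=(spread>60)&(g[...,0]>120)&(hsv[...,0]>8)&(hsv[...,0]<25),black=g.max(2)<60,lilac=(g[...,0]-g[...,1]>25)&(g[...,2]-g[...,1]>35),white=g.min(2)>160).items():
        try: print(n,"col",t,rect(c,big(m&reg),.006))
        except Exception as e: print(n,t,e)
E
python3 m1.py
```

```text
top red [ 483.1 -288.1  -13.8   30.3   46.9]
top blue [474.  -95.8 -26.3  30.4  46.9]
top green [463.5 279.6 -16.2  29.3  45.7]
top yellow [467.2  87.1  -3.1  30.3  47.1]
top tan [ 646.1 -160.1    4.3   48.5   64. ] 626
top black [ 6.391e+02 -7.160e+01  5.000e-01  4.710e+01  6.320e+01] 591
top lilac [631.5  18.3   0.7  49.   64.8] 643
top white [624.  108.5   3.   47.3  63. ] 608
top col tan [ 646.7 -160.1    4.7   47.6   63.6]
top black attempt to get argmax of an empty sequence
top col lilac [632.1  19.    4.6  47.7  63.4]
top col white [625.2 108.5   4.7  54.   68.8]
scene red [ 481.6 -289.3  -15.8   35.3   50.6]
scene blue [473.6 -96.4 -28.5  33.2  49.5]
scene green [465.2 280.1 -17.   32.3  47.5]
scene yellow [467.4  86.5  -0.9  32.8  48.6]
scene tan [ 645.9 -160.3    3.6   51.9   66.8] 367
scene black [637.8 -71.8   4.1  54.1  67.2] 382
scene lilac [631.4  20.9   7.2  54.   64.8] 391
scene white [625.5 108.5   4.8  53.8  63.9] 402
scene col tan [ 646.3 -161.3    4.4   49.9   65.3]
scene col black [640.  -71.1   4.2  47.4  63.3]
scene col lilac [632.3  18.2   4.7  49.4  64.6]
scene col white [624.3 107.8   4.9  51.2  66.8]
```

```bash
cat > to.py <<'E'
# to.py x y z yaw (mm, deg): remaining shift in tool axes and turn
import sys; from h import *
o=bot.get_obs(); x=np.array(list(map(float,sys.argv[1:4])))
R=Ro.from_euler("xyz",o["tcp_rot"],degrees=True)
T=Ro.from_euler("xyz",[180,0,float(sys.argv[4])],degrees=True)
print("t",round(o["time"],2),"pos",np.round(o["ee_pos"]*1000,1),"rot",np.round(o["tcp_rot"],2),"open",round(o["opening"]*1000,1),"F",np.round(o["wrist_force"],1),"grip",round(o["grasp_force"],1))
print("shift",np.round(R.inv().apply(x-o["ee_pos"]*1000),1),"turn",np.round((R.inv()*T).as_rotvec(degrees=True),2),"dist",round(np.linalg.norm(x-o["ee_pos"]*1000)))
E
python3 to.py 464.2 279.8 231 73.5
```

```text
t 3.1 pos [137.6 532.5 231.3] rot [-180.     -0.    165.51] open 85.5 F [-0.7 -0.1  0.7] grip 0.0
shift [-3.795e+02 -1.630e+02  3.000e-01] turn [-0.    0.   92.01] dist 413
```

```bash
python3 -m inch '[[[100,-47.4,-20.4,0,0,0,0],[100,-47.4,-20.4,0,0,0,0],[100,-47.4,-20.4,0,0,0,0],[100,-47.4,-20.4,0,0,0,0],[100,-47.4,-20.4,0,0,0,0],[100,-47.4,-20.4,0,0,0,0],[100,-47.4,-20.4,0,0,0,0],[100,-47.4,-20.4,0,0,0,0]]]' 40 && python3 -m inch '[[[100,0,0,0,0,0,10.5],[100,0,0,0,0,0,10.5],[100,0,0,0,0,0,10.5],[100,0,0,0,0,0,10.5],[100,0,0,0,0,0,10.5],[100,0,0,0,0,0,10.5],[100,0,0,0,0,0,10.5],[100,0,0,0,0,0,10.5]]]'; python3 to.py 464.2 279.8 36 73.5
```

```text
time: 4.1
ee_pos: [0.4651, 0.2784, 0.2314]
tcp_rot: [180.0, 0.0, 165.5]
wrist_force: [0.7, 0.9, 0.5]
opening: 0.0852
grasp_force: 0.0
time: 5.1
ee_pos: [0.4639, 0.2797, 0.2313]
tcp_rot: [-180.0, -0.0, 81.2]
wrist_force: [1.7, -0.4, -0.2]
opening: 0.0855
grasp_force: 0.0
t 5.1 pos [463.9 279.7 231.3] rot [-180.     -0.     81.17] open 85.5 F [ 1.7 -0.4 -0.2] grip 0.0
shift [  0.2   0.3 195.3] turn [-0.    0.    7.67] dist 195
```

```bash
python3 -m inch '[[[100,0,0,20,0,0,8],[100,0,0,50,0,0,0],[100,0,0,50,0,0,0],[100,0,0,40,0,0,0],[100,0,0,35.3,0,0,0],[100,0,0,0,0,0,0]]]'; python3 -m inch '[[[0,0,0,0,0,0,0],[0,0,0,0,0,0,0],[0,0,0,0,0,0,0],[0,0,0,0,0,0,0],[0,0,0,0,0,0,0],[0,0,0,0,0,0,0]]]' 40; python3 to.py 632 18.6 42 94.6
```

```text
time: 5.85
ee_pos: [0.4623, 0.2787, 0.0336]
tcp_rot: [-179.8, 0.2, 73.5]
wrist_force: [-0.4, -0.1, 1.1]
opening: 0.0851
grasp_force: 0.0
time: 6.6
ee_pos: [0.4647, 0.2801, 0.0377]
tcp_rot: [179.9, -0.1, 73.5]
wrist_force: [-0.6, -0.4, 7.4]
opening: 0.0395
grasp_force: 40.3
t 6.6 pos [464.7 280.1  37.7] rot [ 1.7989e+02 -1.2000e-01  7.3510e+01] open 39.5 F [-0.6 -0.4  7.4] grip 40.3
shift [-203.3  234.6   -4.3] turn [  0.13  -0.09 -21.09] dist 310
```

```bash
python3 -m inch '[[[0,0,0,-10,0,0,0],[0,0,0,-30,0,0,0],[0,0,0,-40,0,0,0],[0,0,0,-30,0,0,0],[0,0,0,0,0,0,0],[0,0,0,0,0,0,0]]]'; python3 to.py 470 18.6 146 94.6
```

```text
time: 7.35
ee_pos: [0.4637, 0.2795, 0.1454]
tcp_rot: [-180.0, 0.0, 73.5]
wrist_force: [0.8, -0.4, -1.6]
opening: 0.0394
grasp_force: 40.4
t 7.35 pos [463.7 279.5 145.4] rot [-1.7997e+02  3.0000e-02  7.3520e+01] open 39.4 F [ 0.8 -0.4 -1.6] grip 40.4
shift [-248.4   80.1   -0.5] turn [ -0.04   0.03 -21.08] dist 261
```

```bash
python3 - <<'E'
from h import *
c=viewer.camera("scene"); cv2.imwrite("pics/lift.png",c["pixels"][60:300,100:460,::-1])
E
```

```text
(no output)
```

View pics/lift.png

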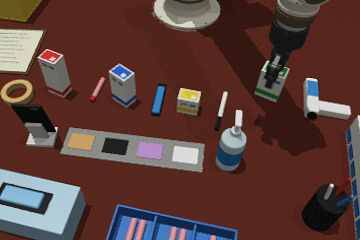

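The carton is held upright at about (270,80) in the crop, and nothing else has been disturbed.

```bash
python3 -m inch '[[[0,-25,8,0,0,0,0],[0,-45,14.5,0,0,0,0],[0,-50,16,0,0,0,0],[0,-50,16,0,0,0,0],[0,-45,14.5,0,0,0,0],[0,-33.4,11.1,0,0,0,0],[0,0,0,0,0,0,-10.5],[0,0,0,0,0,0,-10.6]]]';python3 to.py 632 18.6 110 94.6
```

```text
time: 8.4
ee_pos: [0.4696, 0.0181, 0.1447]
tcp_rot: [-179.9, -0.0, 94.9]
wrist_force: [-0.5, 0.2, -1.4]
opening: 0.0394
grasp_force: 40.5
t 8.4 pos [469.6  18.1 144.7] rot [-1.7988e+02 -1.0000e-02  9.4880e+01] open 39.4 F [-0.5  0.2 -1.4] grip 40.5
shift [-13.3 162.   34.4] turn [-0.12 -0.01  0.28] dist 166
```

```bash
python3 -m inch '[[[0,-2,25,0,0,0,0],[0,-4,45,0,0,0,0],[0,-4,50,0,0,0,0],[0,-3.3,42,30,0,0,0],[0,0,0,40,0,0,0],[0,0,0,15,0,0,0],[0,0,0,0,0,0,0],[0,0,0,0,0,0,0]]]';python3 to.py 632 18.6 43 94.6; python3 - <<'E'
from meas import *
for n in["top","scene"]:
    c=viewer.camera(n); print(n,top(c,n,"green",.025)); cv2.imwrite(f"pics/g_{n}.png",cv2.resize(c["pixels"][120:240,150:400,::-1],None,fx=2,fy=2))
E
```

```text
time: 9.4
ee_pos: [0.6333, 0.0186, 0.063]
tcp_rot: [179.9, 0.0, 94.6]
wrist_force: [-0.3, 0.1, -1.1]
opening: 0.0398
grasp_force: 41.2
t 9.4 pos [633.3  18.6  63. ] rot [1.7986e+02 1.0000e-02 9.4620e+01] open 39.8 F [-0.3  0.1 -1.1] grip 41.2
shift [ 0.2 -1.3 20. ] turn [0.14 0.01 0.02] dist 20
top None
scene [643.1  -3.  -75.2   2.3   3. ]
```

```bash
python3 -m inch '[[[0,0,-0.5,10,0,0,0],[0,0,0,5,0,0,0],[0,0,0,0,0,0,0],[0,0,0,0,0,0,0],[0,0,0,0,0,0,0],[0,0,0,0,0,0,0]]]';python3 to.py 632 18.6 43 94.6
```

```text
time: 10.35
ee_pos: [0.6324, 0.0185, 0.0462]
tcp_rot: [180.0, 0.0, 94.6]
wrist_force: [-0.3, 0.1, -1.3]
opening: 0.0396
grasp_force: 41.2
t 10.35 pos [632.4  18.5  46.2] rot [179.98   0.    94.62] open 39.6 F [-0.3  0.1 -1.3] grip 41.2
shift [ 0.1 -0.4  3.2] turn [0.02 0.   0.02] dist 3
```

```bash
python3 -m inch '[[[0,0,-0.3,2,0,0,0],[0,0,0,1,0,0,0],[0,0,0,0,0,0,0],[0,0,0,0,0,0,0],[0,0,0,0,0,0,0]]]';python3 to.py 632 18.6 42 94.6
```

```text
time: 10.98
ee_pos: [0.6321, 0.0184, 0.0437]
tcp_rot: [180.0, 0.0, 94.6]
wrist_force: [-1.8, -1.3, 5.7]
opening: 0.0395
grasp_force: 41.8
t 10.97 pos [632.1  18.4  43.7] rot [179.97   0.    94.61] open 39.5 F [-1.8 -1.3  5.7] grip 41.8
shift [ 0.2 -0.   1.7] turn [0.03 0.   0.01] dist 2
```

Contact shows at exactly 6 mm above the grasp height. I release and go for yellow.

```bash
python3 -m inch '[[[100,0,0,0,0,0,0],[100,0,0,0,0,0,0],[100,0,0,0,0,0,0],[100,0,0,0,0,0,0],[100,0,0,-20,0,0,0],[100,0,0,-50,0,0,0],[100,0,0,-40,0,0,0],[100,0,0,0,0,0,0]]]';python3 to.py 467.3 86.8 150 87.7
```

```text
time: 11.98
ee_pos: [0.6337, 0.0185, 0.1586]
tcp_rot: [179.6, 0.0, 94.6]
wrist_force: [0.9, -0.5, 0.7]
opening: 0.0853
grasp_force: 0.0
t 11.97 pos [633.7  18.5 158.6] rot [1.7956e+02 2.0000e-02 9.4620e+01] open 85.3 F [ 0.9 -0.5  0.7] grip 0.0
shift [  81.5 -160.5    7.4] turn [ 0.44 -0.    6.92] dist 180
```

```bash
python3 -m inch '[[[100,15,-29,0,0,0,0],[100,22,-43,0,0,0,0],[100,25,-48,0,0,0,0],[100,19.5,-38.8,0,0,0,7],[100,0,0,0,0,0,0],[100,0,0,0,0,0,0],[100,0,0,0,0,0,0]]]';python3 to.py 467.3 86.8 19 87.7; python3 - <<'E'
from meas import *
for n in["top","scene"]:
    c=viewer.camera(n); print(n,top(c,n,"green",.006),top(c,n,"yellow"))
E
```

```text
time: 12.85
ee_pos: [0.4678, 0.0866, 0.1528]
tcp_rot: [-180.0, 0.0, 87.6]
wrist_force: [-0.5, 0.2, 1.0]
opening: 0.0852
grasp_force: 0.0
t 12.85 pos [467.8  86.6 152.8] rot [-1.7999e+02  1.0000e-02  8.7620e+01] open 85.2 F [-0.5  0.2  1. ] grip 0.0
shift [  0.2  -0.5 133.8] turn [-0.01  0.01 -0.08] dist 134
top [632.1  17.9   0.7  29.4  44.2] None
scene [632.8  18.7   3.9  31.9  47.6] [467.1  86.9  -0.7  34.   49.3]
```

```bash
python3 -m inch '[[[100,0,-0.5,30,0,0,0],[100,0,0,45,0,0,0],[100,0,0,35,0,0,0],[100,0,0,18,0,0,0],[100,0,0,5.5,0,0,0],[100,0,0,0,0,0,0],[100,0,0,0,0,0,0]]]'; python3 -m inch '[[[0,0,0,0,0,0,0],[0,0,0,0,0,0,0],[0,0,0,0,0,0,0],[0,0,0,0,0,0,0],[0,0,0,0,0,0,0],[0,0,0,0,0,0,0],[0,0,0,0,0,0,0],[0,0,0,0,0,0,0]]]' 40; python3 to.py 624.8 108.3 25 94.6
```

```text
time: 14.02
ee_pos: [0.4675, 0.0871, 0.0208]
tcp_rot: [179.9, -0.0, 87.6]
wrist_force: [0.4, 0.4, -0.1]
opening: 0.0856
grasp_force: 0.0
time: 15.02
ee_pos: [0.4669, 0.087, 0.0199]
tcp_rot: [180.0, -0.0, 87.6]
wrist_force: [-1.2, -0.7, 5.0]
opening: 0.0394
grasp_force: 40.7
t 15.03 pos [466.9  87.   19.9] rot [ 1.7996e+02 -1.0000e-02  8.7610e+01] open 39.4 F [-1.2 -0.7  5. ] grip 40.7
shift [ 27.9 156.9  -5. ] turn [ 0.04 -0.01 -6.99] dist 159
```

```bash
python3 -m inch '[[[0,0,0,-15,0,0,0],[0,0,0,-25,0,0,0],[0,4,22,-10,0,0,0],[0,8,45,0,0,0,0],[0,9,50,0,0,0,0],[0,6.9,39.9,0,0,0,-7],[0,0,0,0,0,0,0],[0,0,0,0,0,0,0]]]'; python3 -m inch '[[[0,0,0,20,0,0,0],[0,0,0,15,0,0,0],[0,0,0,4,0,0,0],[0,0,0,0,0,0,0],[0,0,0,0,0,0,0],[0,0,0,0,0,0,0]]]'; python3 to.py 624.8 108.3 25.9 94.6
```

```text
time: 16.02
ee_pos: [0.6239, 0.1082, 0.0694]
tcp_rot: [-179.9, 0.0, 94.6]
wrist_force: [-1.2, -0.5, -0.4]
opening: 0.0397
grasp_force: 40.6
time: 16.77
ee_pos: [0.6249, 0.1083, 0.031]
tcp_rot: [179.9, -0.0, 94.6]
wrist_force: [-0.1, -0.4, -0.8]
opening: 0.0395
grasp_force: 40.6
t 16.77 pos [624.9 108.3  31. ] rot [ 1.7995e+02 -1.0000e-02  9.4610e+01] open 39.5 F [-0.1 -0.4 -0.8] grip 40.6
shift [-0.  -0.1  5.1] turn [ 0.05 -0.01  0.01] dist 5
```

```bash
python3 -m inch '[[[0,0,0,3,0,0,0],[0,0,0,2,0,0,0],[0,0,0,0.5,0,0,0],[0,0,0,0,0,0,0],[0,0,0,0,0,0,0]]]'; python3 to.py 624.8 108.3 25.9 94.6
```

```text
time: 17.4
ee_pos: [0.6246, 0.1082, 0.026]
tcp_rot: [180.0, -0.0, 94.6]
wrist_force: [-3.4, -0.8, 6.6]
opening: 0.0391
grasp_force: 41.5
t 17.4 pos [624.6 108.2  26. ] rot [179.96  -0.    94.61] open 39.1 F [-3.4 -0.8  6.6] grip 41.5
shift [0.  0.2 0.1] turn [ 0.04 -0.    0.01] dist 0
```

Contact again. I release, rise, and go towards blue (yaw 63).

```bash
python3 -m inch '[[[100,0,0,0,0,0,0],[100,0,0,0,0,0,0],[100,0,0,0,0,0,0],[100,0,0,0,0,0,0],[100,0,0,-20,0,0,0],[100,0,0,-50,0,0,0],[100,0,0,-60,0,0,0],[100,0,0,-30,0,0,0]]]';python3 -m inch '[[[100,0,0,0,0,0,0],[100,0,0,0,0,0,0],[100,0,0,0,0,0,0]]]';python3 to.py 473.8 -96 186 63
```

```text
time: 18.4
ee_pos: [0.6253, 0.1084, 0.1906]
tcp_rot: [179.7, -0.0, 94.6]
wrist_force: [0.8, 0.3, -0.8]
opening: 0.0854
grasp_force: 0.0
time: 18.77
ee_pos: [0.624, 0.1082, 0.1837]
tcp_rot: [-179.9, 0.0, 94.6]
wrist_force: [-0.8, -0.8, 0.2]
opening: 0.0855
grasp_force: 0.0
t 18.77 pos [624.  108.2 183.7] rot [-1.7988e+02  1.0000e-02  9.4620e+01] open 85.5 F [-0.8 -0.8  0.2] grip 0.0
shift [-191.4 -166.2   -1.9] turn [-0.11  0.04 31.62] dist 253
```

```bash
python3 -m inch '[[[100,-26,-23,0,0,0,0],[100,-38,-33,0,0,0,0],[100,-45,-39,0,0,0,0],[100,-45,-39,0,0,0,0],[100,-37.4,-32.5,0,0,0,0],[100,0,0,0,0,0,10.5],[100,0,0,0,0,0,10.5],[100,0,0,0,0,0,10.6]]]';python3 -m inch '[[[100,0,0,0,0,0,0],[100,0,0,0,0,0,0],[100,0,0,0,0,0,0]]]';python3 to.py 473.8 -96 56 63; python3 - <<'E'
from meas import *
for n in["top","scene"]:
    c=viewer.camera(n); print(n,top(c,n,"green",.006),top(c,n,"yellow",.006),top(c,n,"blue"))
E
```

```text
time: 19.77
ee_pos: [0.4734, -0.096, 0.1841]
tcp_rot: [-179.9, 0.0, 62.6]
wrist_force: [0.6, -0.2, -0.0]
opening: 0.0859
grasp_force: 0.0
time: 20.15
ee_pos: [0.4739, -0.0958, 0.1848]
tcp_rot: [-180.0, 0.0, 63.2]
wrist_force: [-0.3, 0.3, 0.1]
opening: 0.0852
grasp_force: 0.0
t 20.15 pos [473.9 -95.8 184.8] rot [-179.98    0.     63.16] open 85.2 F [-0.3  0.3  0.1] grip 0.0
shift [ -0.2   0.  128.8] turn [-0.02  0.    0.16] dist 129
top [632.2  18.1   0.7  29.4  44.2] None [477.2 -78.8 -82.8  14.1  29.7]
scene [632.8  18.7   3.9  31.9  47.6] [624.7 107.4   6.1  32.7  48.4] [473.6 -96.4 -28.5  33.2  49.5]
```

```bash
python3 -m inch '[[[100,0,0,25,0,0,0],[100,0,0,45,0,0,0],[100,0,0,35,0,0,0],[100,0,0,18,0,0,0],[100,0,0,5.8,0,0,0],[100,0,0,0,0,0,0],[100,0,0,0,0,0,0]]]'; python3 -m inch '[[[0,0,0,0,0,0,0],[0,0,0,0,0,0,0],[0,0,0,0,0,0,0],[0,0,0,0,0,0,0],[0,0,0,0,0,0,0],[0,0,0,0,0,0,0],[0,0,0,0,0,0,0],[0,0,0,0,0,0,0]]]' 40; python3 to.py 639.2 -71 62 94.6
```

```text
time: 21.42
ee_pos: [0.4748, -0.096, 0.0575]
tcp_rot: [179.9, -0.0, 63.0]
wrist_force: [0.3, -0.8, -0.2]
opening: 0.0854
grasp_force: 0.0
time: 22.42
ee_pos: [0.4742, -0.0959, 0.0565]
tcp_rot: [180.0, -0.0, 63.0]
wrist_force: [0.0, -0.1, 5.3]
opening: 0.0395
grasp_force: 40.9
t 22.43 pos [474.2 -95.9  56.5] rot [ 1.7997e+02 -1.0000e-02  6.3020e+01] open 39.5 F [ 0.  -0.1  5.3] grip 40.9
shift [ 97.1 135.8  -5.4] turn [ 3.000e-02  0.000e+00 -3.158e+01] dist 167
```

```bash
python3 -m inch '[[[0,0,0,-15,0,0,0],[0,0,0,-25,0,0,0],[0,0,0,-15,0,0,-10.5],[0,0,0,0,0,0,-10.5],[0,0,0,0,0,0,-10.6],[0,2,25,0,0,0,0],[0,3,45,0,0,0,0],[0,3.5,50,0,0,0,0]]]'; python3 -m inch '[[[0,2.5,36,0,0,0,0],[0,0.6,10.5,15,0,0,0],[0,0,0,20,0,0,0],[0,0,0,10,0,0,0],[0,0,0,0,0,0,0],[0,0,0,0,0,0,0],[0,0,0,0,0,0,0],[0,0,0,0,0,0,0]]]'; python3 to.py 639.2 -71 62.5 94.6
```

```text
time: 23.42
ee_pos: [0.5941, -0.0777, 0.112]
tcp_rot: [180.0, 0.0, 94.6]
wrist_force: [0.3, -0.2, -0.5]
opening: 0.0395
grasp_force: 40.9
time: 24.42
ee_pos: [0.6392, -0.071, 0.0668]
tcp_rot: [180.0, 0.0, 94.6]
wrist_force: [0.2, -0.0, -1.9]
opening: 0.0393
grasp_force: 41.2
t 24.43 pos [639.2 -71.   66.8] rot [1.7996e+02 1.0000e-02 9.4610e+01] open 39.3 F [ 0.2 -0.  -1.9] grip 41.2
shift [-0.   0.   4.3] turn [0.04 0.01 0.01] dist 4
```

```bash
python3 -m inch '[[[0,0,0,2.5,0,0,0],[0,0,0,1.5,0,0,0],[0,0,0,0.7,0,0,0],[0,0,0,0,0,0,0],[0,0,0,0,0,0,0]]]'; python3 to.py 639.2 -71 62.5 94.6
```

```text
time: 25.05
ee_pos: [0.639, -0.071, 0.0626]
tcp_rot: [180.0, 0.0, 94.6]
wrist_force: [-3.8, -0.3, 6.8]
opening: 0.0396
grasp_force: 42.1
t 25.05 pos [639.  -71.   62.6] rot [1.7996e+02 1.0000e-02 9.4620e+01] open 39.6 F [-3.8 -0.3  6.8] grip 42.1
shift [-0.1  0.2  0.1] turn [0.04 0.01 0.02] dist 0
```

```bash
python3 -m inch '[[[100,0,0,0,0,0,0],[100,0,0,0,0,0,0],[100,0,0,0,0,0,0],[100,0,0,0,0,0,0],[100,0,0,-20,0,0,0],[100,0,0,-50,0,0,0],[100,0,0,-50,0,0,0],[100,0,0,-30,0,0,0]]]';python3 -m inch '[[[100,0,0,0,0,0,0],[100,0,0,0,0,0,0],[100,0,0,0,0,0,0]]]';python3 to.py 482.5 -288.7 212 75.5
```

```text
time: 26.05
ee_pos: [0.6395, -0.071, 0.2163]
tcp_rot: [179.7, 0.0, 94.6]
wrist_force: [-0.2, 0.1, 0.8]
opening: 0.0856
grasp_force: 0.0
time: 26.42
ee_pos: [0.6386, -0.0709, 0.2103]
tcp_rot: [-179.9, -0.0, 94.6]
wrist_force: [-0.2, -0.5, -0.4]
opening: 0.0855
grasp_force: 0.0
t 26.43 pos [638.6 -70.9 210.3] rot [-1.7989e+02 -2.0000e-02  9.4620e+01] open 85.5 F [-0.2 -0.5 -0.4] grip 0.0
shift [-204.6 -173.1   -1.4] turn [-0.11 -0.   19.12] dist 268
```

```bash
python3 -m inch '[[[100,-26,-22,0,0,0,0],[100,-36,-30.5,0,0,0,0],[100,-40,-34,0,0,0,0],[100,-40,-34,0,0,0,0],[100,-36,-30.5,0,0,0,0],[100,-26.6,-22.4,0,0,0,0],[100,0,0,0,0,0,9.5],[100,0,0,0,0,0,9.6]]]';python3 -m inch '[[[100,0,0,0,0,0,0],[100,0,0,0,0,0,0],[100,0,0,0,0,0,0]]]';python3 to.py 482.5 -288.7 76 75.5; python3 - <<'E'
from meas import *
for n in["top","scene"]:
    c=viewer.camera(n); print(n,top(c,n,"blue",.006),top(c,n,"yellow",.006),top(c,n,"red"))
E
```

```text
time: 27.42
ee_pos: [0.4818, -0.2892, 0.2106]
tcp_rot: [-179.9, -0.0, 75.1]
wrist_force: [0.8, -0.5, 0.3]
opening: 0.0854
grasp_force: 0.0
time: 27.8
ee_pos: [0.4827, -0.2886, 0.2113]
tcp_rot: [-180.0, -0.0, 75.7]
wrist_force: [-0.1, 0.9, 0.5]
opening: 0.0854
grasp_force: 0.0
t 27.8 pos [ 482.7 -288.6  211.3] rot [-1.7998e+02 -1.0000e-02  7.5650e+01] open 85.4 F [-0.1  0.9  0.5] grip 0.0
shift [-1.000e-01 -1.000e-01  1.353e+02] turn [-0.02 -0.01  0.15] dist 135
top [639.4 -70.7   4.4  30.4  47. ] None [ 483.2 -287.9  -14.    30.8   47.2]
scene [638.8 -72.1   3.5  32.6  47.9] [624.7 107.4   6.1  32.7  48.4] [ 481.7 -289.3  -15.8   35.3   50.7]
```

```bash
python3 -m inch '[[[100,0,0,25,0,0,0],[100,0,0,45,0,0,0],[100,0,0,40,0,0,0],[100,0,0,19,0,0,0],[100,0,0,6.3,0,0,0],[100,0,0,0,0,0,0],[100,0,0,0,0,0,0]]]'; python3 -m inch '[[[0,0,0,0,0,0,0],[0,0,0,0,0,0,0],[0,0,0,0,0,0,0],[0,0,0,0,0,0,0],[0,0,0,0,0,0,0],[0,0,0,0,0,0,0],[0,0,0,0,0,0,0],[0,0,0,0,0,0,0]]]' 40; python3 to.py 646.4 -160.6 82 94.6
```

```text
time: 29.08
ee_pos: [0.4834, -0.2893, 0.0777]
tcp_rot: [179.9, 0.0, 75.5]
wrist_force: [0.0, -0.3, 0.2]
opening: 0.0851
grasp_force: 0.0
time: 30.08
ee_pos: [0.4827, -0.2889, 0.0766]
tcp_rot: [180.0, 0.0, 75.5]
wrist_force: [-0.9, 0.5, 4.6]
opening: 0.0396
grasp_force: 32.4
t 30.07 pos [ 482.7 -288.9   76.6] rot [1.7998e+02 1.0000e-02 7.5520e+01] open 39.6 F [-0.9  0.5  4.6] grip 32.4
shift [165.2 126.4  -5.4] turn [  0.02   0.02 -19.08] dist 208
```

```bash
python3 -m inch '[[[0,0,0,-15,0,0,0],[0,0,0,-25,0,0,0],[0,0,0,-10,0,0,-9.5],[0,0,0,0,0,0,-9.6],[0,20,0,0,0,0,0],[0,35,0,0,0,0,0],[0,35,0,0,0,0,0],[0,24.8,0,0,0,0,0]]]'; python3 -m inch '[[[0,0,25,0,0,0,0],[0,0,40,0,0,0,0],[0,0,45,0,0,0,0],[0,0,40,0,0,0,0],[0,0,23.5,0,0,0,0],[0,0,0,0,0,0,0],[0,0,0,0,0,0,0],[0,0,0,0,0,0,0]]]'; python3 to.py 646.4 -160.6 82.6 94.6
```

```text
time: 31.08
ee_pos: [0.4728, -0.1721, 0.1263]
tcp_rot: [-180.0, -0.0, 94.4]
wrist_force: [0.3, -0.7, -1.7]
opening: 0.0396
grasp_force: 32.5
time: 32.08
ee_pos: [0.6456, -0.1603, 0.1266]
tcp_rot: [180.0, -0.0, 94.6]
wrist_force: [0.3, -0.0, -1.0]
opening: 0.0397
grasp_force: 33.2
t 32.08 pos [ 645.6 -160.3  126.6] rot [180.    -0.    94.55] open 39.7 F [ 0.3 -0.  -1. ] grip 33.2
shift [-0.4  0.7 44. ] turn [ 0.   -0.   -0.05] dist 44
```

```bash
python3 -m inch '[[[0,-0.3,0.4,15,0,0,0],[0,0,0,16,0,0,0],[0,0,0,8,0,0,0],[0,0,0,0,0,0,0],[0,0,0,0,0,0,0],[0,0,0,0,0,0,0],[0,0,0,0,0,0,0]]]'; python3 to.py 646.4 -160.6 82.6 94.6
```

```text
time: 32.95
ee_pos: [0.647, -0.1607, 0.0876]
tcp_rot: [180.0, 0.0, 94.6]
wrist_force: [-0.8, -1.2, -0.9]
opening: 0.0395
grasp_force: 33.2
t 32.95 pos [ 647.  -160.7   87.6] rot [1.7996e+02 1.0000e-02 9.4620e+01] open 39.5 F [-0.8 -1.2 -0.9] grip 33.2
shift [ 0.2 -0.6  5. ] turn [0.04 0.01 0.02] dist 5
```

```bash
python3 -m inch '[[[0,0,-0.3,3,0,0,0],[0,0,0,1.8,0,0,0],[0,0,0,0.8,0,0,0],[0,0,0,0,0,0,0],[0,0,0,0,0,0,0]]]'; python3 to.py 646.4 -160.6 82.6 94.6
```

```text
time: 33.58
ee_pos: [0.6464, -0.1607, 0.0826]
tcp_rot: [180.0, 0.0, 94.6]
wrist_force: [-3.1, 1.1, 5.1]
opening: 0.0397
grasp_force: 34.2
t 33.58 pos [ 646.4 -160.7   82.6] rot [1.7996e+02 2.0000e-02 9.4620e+01] open 39.7 F [-3.1  1.1  5.1] grip 34.2
shift [0.1 0.  0. ] turn [0.04 0.02 0.02] dist 0
```

Release, rise to about 230 mm, then pull back towards the robot to clear the view.

```bash
python3 -m inch '[[[100,0,0,0,0,0,0],[100,0,0,0,0,0,0],[100,0,0,0,0,0,0],[100,0,0,0,0,0,0],[100,0,0,-20,0,0,0],[100,0,0,-50,0,0,0],[100,0,0,-50,0,0,0],[100,0,0,-30,0,0,0]]]';python3 -m inch '[[[100,0,-30,0,0,0,0],[100,0,-50,0,0,0,0],[100,0,-60,0,0,0,0],[100,0,-60,0,0,0,0],[100,0,-50,0,0,0,0],[100,0,-20,0,0,0,0],[100,0,0,0,0,0,0],[100,0,0,0,0,0,0]]]'; python3 - <<'E'
from meas import *
for n in["top","scene"]:
    c=viewer.camera(n)
    for col in H: print(n,col,top(c,n,col,.006))
    for t in["phone","sanitiser"]: print(t,[np.round(ground(c,k["position"],0)[0,:2],3) for k in finder.mark_of(n,t)[:1]])
    cv2.imwrite(f"pics/end_{n}.png",cv2.resize(c["pixels"][90:270,100:460,::-1],None,fx=2,fy=2))
E
```

```text
time: 34.58
ee_pos: [0.6468, -0.1608, 0.2346]
tcp_rot: [179.8, 0.1, 94.6]
wrist_force: [0.7, -1.1, -0.8]
opening: 0.0853
grasp_force: 0.0
time: 35.58
ee_pos: [0.378, -0.1825, 0.2316]
tcp_rot: [180.0, 0.0, 94.6]
wrist_force: [0.5, 0.7, -0.8]
opening: 0.0851
grasp_force: 0.0
top red [ 646.8 -160.3    4.4   30.4   46.8]
top blue [ 6.394e+02 -7.070e+01  6.000e-01  3.060e+01  4.700e+01]
top green [632.2  18.1   0.7  29.4  44.2]
top yellow [624.9 108.7   5.8  30.7  47. ]
phone [array([ 0.656, -0.266])]
sanitiser []
scene red [ 646.1 -161.2    4.    32.9   49.4]
scene blue [638.8 -72.1   3.5  32.6  47.9]
scene green [632.8  18.7   3.9  31.9  47.6]
scene yellow [624.7 107.4   6.1  32.7  48.4]
phone [array([ 0.655, -0.272])]
sanitiser []
```

View pics/end_top.png

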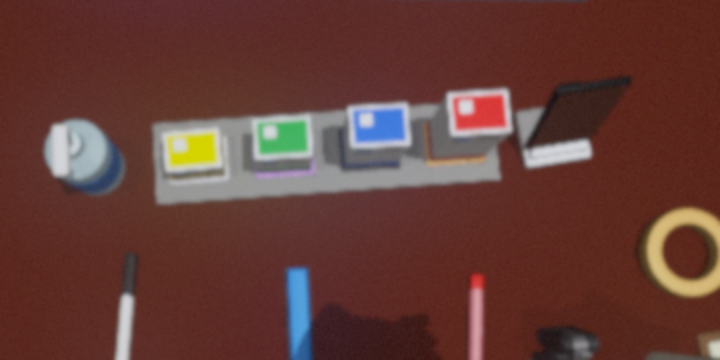

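View pics/end_scene.png

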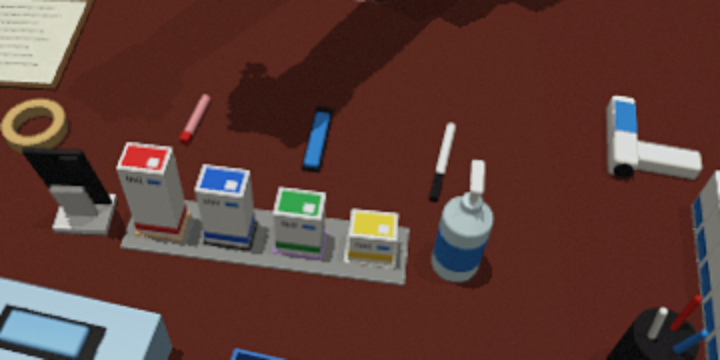

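The final pictures show all four cartons upright and squared on their tags. Red (480,112) is next to the phone, then blue (380,127), green (284,137), and yellow (194,150) next to the bottle. The phone and the bottle have not moved.

```bash
python3 -c "from workcell import bot; print(bot.job_done())"
```

```text
the job is handed in; nothing more can be done
None
```

I handed the job in at about 36 s: all four cartons stand upright and squared, measured within about 1 mm of their tag centres, in the order red, blue, green, yellow from the phone to the sanitiser, and neither the phone nor the bottle was touched.

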